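# Clip the dial printing plate into its holder

### The arm

A 6-joint arm with a two-finger parallel gripper is mounted at the origin on a cart in front of the work surface, level with it; the furniture and walls round the work are solid. World frame = base frame: x ahead of the robot, y to its left, z up, the work surface at z = 0. Lengths are in m, angles in degrees, forces in N, time in s.
With the tool pointing down it reaches from about 0.25 to 0.725 m from the base axis. Payload 9.7 kg.
Tool frame: the origin (TCP) lies at the centre of the arm's flange, where the gripper is bolted on; the fingertips stand 173 mm ahead of it and the grasp point (between the pads) lies 155 mm ahead of it; z points along the fingers, y is the line along which they close (so a half turn about z gives the same grasp; the last joint's range is limited). The gripper opens to 85 mm and grips with 20 to 120 N. Pads are 22 mm wide; open, the fingers measure 114 mm over their backs; the gripper's body (76 mm by 85 mm) begins 54 mm behind the grasp point. The pads swing forward as they close: fully open they stand 13 mm farther back than shut.
Start: joints at [-73.396, 4.979, 10.078, 95.1, 0, 90], TCP at [0.157, -0.527, 0.405] pointing down, gripper open.
Joint ranges: [-179.16, 179.16], [-48.56, 103.87], [-65.8, 70.77], [-126.05, 130.52], [-82.76, 87.17], [-180, 180]. Speed limits (degrees/s): [127.2, 127.2, 147.25, 180, 180, 180].

### API

Orientations are given as [roll, pitch, yaw] about the fixed x, y, z axes, in that order (R = Rz(yaw) Ry(pitch) Rx(roll)).
In Python, from workcell import monitor, camera, get_calibration, bot gives the robot as it stands.
- The arm moves only by the tool carry_out, never from a script. Its argument "targets" is text: rows parted by semicolons, each of 7 numbers parted by spaces: the shift along the tool's x, y, z in units of 0.04 m (1.0 is 0.04 m), then the turn, a rotation vector about the tool's x, y, z in units of 0.1 rad (1.0 is 0.1 rad), then the opening, from -1 (shut) to 1 (fully open), so that 0 is half open. A call has exactly 8 rows; each row shifts and turns the commanded pose from where the row before left it, along the tool's axes as they then stand; what a row does not reach is not made up. A row lasts 1/12 s, in which the tool goes at most 41.7 mm and 7.16 degrees, less where a joint would pass 70% of its speed; a pose out of reach is approached as far as the arm can. A call with a number of a shift or a turn outside -1 to 1 is refused whole. A call with a gripper value outside its range is refused whole. The fingers move at their own pace and stop on an object; "newtons" is the grip in N (left out, the last holds). Time passes only in rows, so rows that do not move let the fingers close, or fill a call up. It gives the time, the measured TCP pose, the force, the opening and the grip force at its end, in the units of the state.
- monitor.get_obs(): the state, without advancing time (a new reading comes with each control period).
- camera(name): name is "scene" or "top" or "wrist"; returns the picture (480x640x3 uint8, red, green, blue); there is no depth.
- get_calibration(name): a dict with "fx", "fy", "cx", "cy" (pixels), "view" (4x4, takes a point from world to camera coordinates). Camera axes: x right, y down, z forward; pixel columns grow to the right and rows downward; lengths in m; the calibration is good to about 2 mm. A picture is of the moment at which its call begins: read the wrist's pose just before it. get_calibration takes no time and is no camera call; for the wrist camera it gives the pose at the moment of the call.
- bot.job_done(): hands the job in; it is judged then, once.
The state is a dict: "time": time; "q": joint angles; "qd": joint speeds; "joint_efforts": joint torques, N m; "ee_pos": TCP position; "tcp_rot": TCP orientation; "wrist_force": force on the tool from outside, world axes, zero at the start; "torque": the same for the moment, N m; "opening": finger opening in m; "grasp_force": force on a finger pad.
Only numpy, scipy, OpenCV 4.12 (cv2) and the standard library are available. Lean on these libraries where they do the work, as an engineer would, in place of code of your own. Each camera call takes 0.05 s, during which the arm holds its last target. There are 200 camera calls.

### The job

The printing plate with the notched end has to be mounted for dial printing. Lift the holder's spring clip until it stays up by itself, slide the notched plate between the side rails under the clip, notch first and face up, until it is fully home against the end stop, then lower the clip onto the plate, keeping hold of it so that it does not snap down. Leave the wider plate and the other things on the bench where they are.

Things in the scene. Friction and masses are not known exactly. Their poses are not given: they have to be found in the camera images.
- holder: The plate holder, fixed on the bench: aluminium base 214 x 92 mm carrying a flat steel bed whose top is 14 mm above the bench. Its x axis is the direction in which the plate is slid in, from the open front end (nearer the robot) to the end stop; z up. Origin on the bench, on the centre line; the base runs from x = -120 to +94 mm
- mouth (a point): front end of the channel, on the bed's centre line (holder x = -5 mm, 14 mm above the bench), axes as the holder's. From here to the stop two side rails stand 7 mm above the bed and 53 mm apart; from here flared lead-ins, equally high, run 24 mm towards the front and widen by 7 mm a side. The bed before them is open
- stop (a point): middle of the end stop's face, on the bed (holder x = +77 mm, 14 mm above the bench), axes as the holder's. An upright register pin 9 mm across, 7 mm high, stands just before it and goes into the plate's notch. The clip's two hinge ears stand on the rails 7 to 37 mm before the stop, up to 53 mm above the bench; the plate passes between and under them
- seat (a point): the point of the holder at which the centre of the notched plate lies when it is fully home: holder x = +2 mm, y = 0, 18 mm above the bench; axes as the holder's
- clip_hinge (a point): centre of the clip's hinge axle in the holder (holder x = +55 mm, 38 mm above the bench); axes as the holder's; the clip turns about its y axis
- clip (a joint): angle of the spring clip, rad: 0 = down with no plate (pad 3 mm above the bed), about 0.1 = resting on the plate, grows as the grip is lifted up and away from the front, 1.32 = fully up. An over-centre spring pulls it down below about 0.66 and up above that, with about 0.25 N m (3 N at the grip). Let go half-way down it snaps shut at over 4 rad/s
- clip_grip (a point): centre of the clip's cross grip, a black round bar along the holder's y, 36 mm long between flat ends, 13 mm across. At 0 it is 85 mm before and 16.5 mm above the hinge (54.5 mm above the bench) and swings on that radius; at 1.32 it is 5 mm before the axle, 124 mm up. The strap is 20 mm wide, so fingers closing along y can take the bar by its ends. Axes turn with the clip
- clip_pad: the clip's pressing pad, a rubber roller 10 mm across and 32 mm long along the holder's y, 50 mm before and 16 mm below the hinge when the clip is at 0; origin at its centre
- plate: the notched printing plate (same thing as plate_center): origin at the centre of its underside
- plate_center (a point): the notched printing plate, at its centre (half-way up, 4 mm above its underside): flat metal 150 x 50 x 8 mm (x, y, z) with three etched dial images, about 0.2 kg (1 to 4 N slide it on the bed), lying face up on the bench. Its x axis points along its length to the end with the notch (16 mm wide, 12 mm deep, in the middle of that end)
- wide_plate_center (a point): another printing plate, to be left alone: metal 120 x 66 x 8 mm, two etched dial images, no notch, too wide for the holder; at its centre, half-way up
- dial: bystander: watch dial, 34 mm across, 5 mm high, lying on the bench; origin at its underside
- eyeglass: bystander: black eyeglass (loupe), 35 mm across, 29 mm high; origin at its underside
- driver: bystander: small screwdriver, 94 mm long, 13 mm high, lying on the bench; origin at its underside
- tin: bystander: round flat tin, 63 mm across, 20 mm high; origin at its underside

How it is judged:
By the outcome, as a careful person would: the job done as asked, in the order asked, and still so for the second after the job is handed in, with the robot touching nothing.
It also fails if it takes over 72 s, if anything falls off the work surface, if the arm or the gripper's body presses on something with over 40 N, if the wrist force passes 120 N, or if a joint passes its speed limit or range.

## Working session

There is one attempt and no reset: what is moved stays moved. The work goes in short steps, Python scripts to look and compute and a tool call to move; the robot and the scene stay as the last step left them, time stands still between calls to the robot, and variables do not carry over. Pictures are saved under pics/ and viewed, at most 10 in all, crops included, and the job is handed in when it is done.

Besides the shell and the picture viewer there is one more tool, called after "Call:" by a JSON object that holds its "op" and its "data". carry_out: Moves the arm, as the interface text tells. Shifts and turns lie within -1 to 1; 1 stands for 0.04 m of shift or 0.1 rad of turn. Its arguments: {"type":"object","properties":{"targets":{"type":"string"},"newtons":{"type":"number"}},"required":["targets"]}

```bash
mkdir -p pics; ls; python3 - <<'E'
from workcell import monitor, camera, get_calibration
import cv2,numpy as np
o=monitor.get_obs(); print(o)
for n in("top","scene"):
    c=get_calibration(n); print(n,{k:np.round(v,4).tolist() for k,v in c.items()})
    cv2.imwrite(f"pics/{n}0.png",camera(n)[:,:,::-1])
E
```

```text
pics
{'time': 0.0, 'q': array([-7.33950895e+01,  5.01126617e+00,  1.00344181e+01,  9.50999405e+01,
        1.84086634e-03,  8.99995934e+01]), 'qd': array([ 0.03708647, -0.01692305, -0.01857532,  0.15894784, -0.02700446,
        0.06189062]), 'joint_efforts': array([ 1.42107842e-04, -5.20384026e+01,  4.64805150e+01,  1.60335976e-02,
       -1.79131700e-05, -5.14099909e-06]), 'ee_pos': array([ 0.15717724, -0.52706302,  0.403981  ]), 'tcp_rot': array([-1.79923211e+02, -1.84140956e-03,  1.66053146e+01]), 'wrist_force': array([ 0.03184563, -0.10336947, -0.31552641]), 'torque': array([ 0.04606865, -0.00423046,  0.02444495]), 'grasp_force': 0.0, 'opening': 0.085676281835348}
top {'fx': 583.5472, 'fy': 583.5472, 'cx': 318.6738, 'cy': 239.8072, 'view': [[-0.0194, -0.9998, -0.0003, -0.1248], [-0.9897, 0.0193, -0.1418, 0.5844], [0.1418, -0.0025, -0.9899, 1.4864], [0.0, 0.0, 0.0, 1.0]]}
scene {'fx': 529.9847, 'fy': 529.9847, 'cx': 319.3722, 'cy': 236.942, 'view': [[-0.9097, -0.4146, -0.0225, 0.4745], [-0.2321, 0.5527, -0.8004, 0.2664], [0.3443, -0.7229, -0.599, 1.1019], [0.0, 0.0, 0.0, 1.0]]}
```

View pics/top0.png

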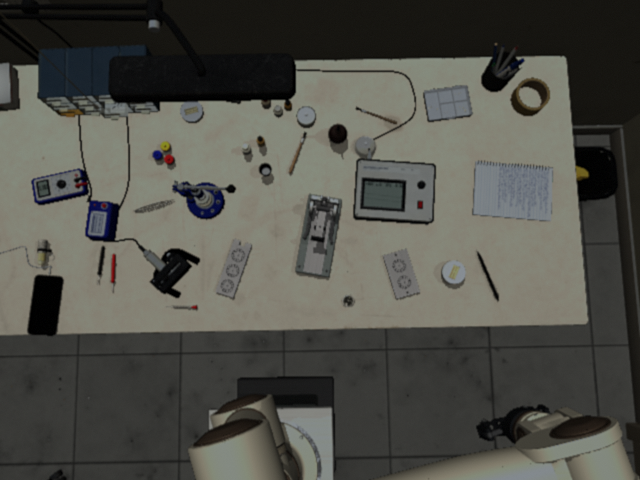

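View pics/scene0.png

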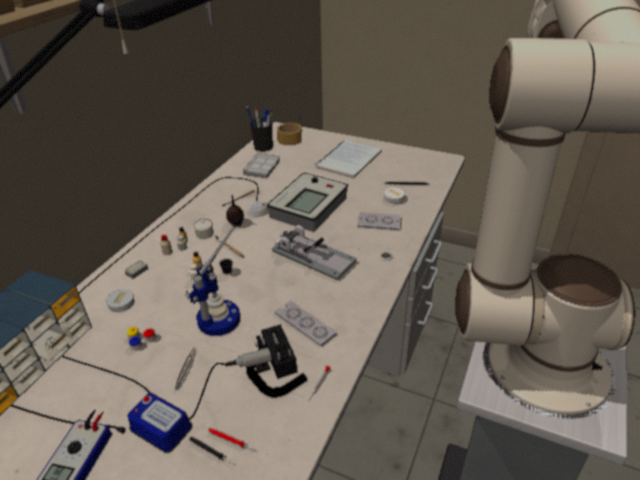

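The top view shows the holder around (319,235), the three-dial plate at (234,268) and the wide plate at (401,274). I'll enlarge the part between them.

```bash
cat > h.py <<'E'
from workcell import monitor, camera, get_calibration
import cv2,numpy as np
from scipy.spatial.transform import Rotation as R
def ray(c,u,v,z):
    V=c["view"];V=np.array(V);Rm=V[:3,:3];C=-Rm.T@V[:3,3]
    d=Rm.T@np.array([(u-c["cx"])/c["fx"],(v-c["cy"])/c["fy"],1])
    return C+d*(z-C[2])/d[2]
def proj(c,p):
    q=np.array(c["view"])@np.r_[p,1]; return np.array([c["fx"]*q[0]/q[2]+c["cx"],c["fy"]*q[1]/q[2]+c["cy"]])
E
python3 - <<'E'
from h import *
im=cv2.imread("pics/top0.png")[185:305,205:355]
cv2.imwrite("pics/top0c.png",cv2.resize(im,None,fx=5,fy=5,interpolation=cv2.INTER_CUBIC))
E
```

```text
(no output)
```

View pics/top0c.png

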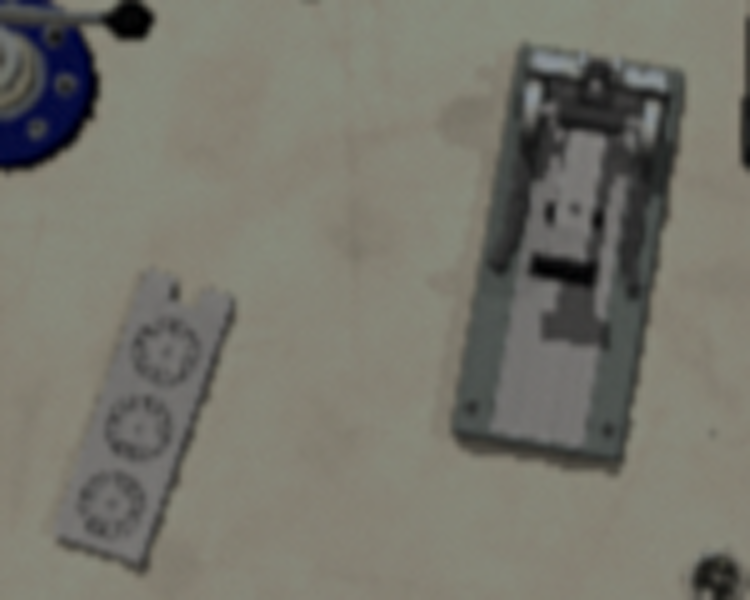

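The crop shows the notch at the plate's far end. Plate corners are (145,272), (235,298), (148,572) and (58,542). Holder base corners are (523,45), (685,72), (618,470) and (455,432), and the grip is at (563,268).

```bash
python3 - <<'E'
from h import *
c=get_calibration("top")
f=lambda p,z:ray(c,205+(p[0]-2)/5,185+(p[1]-2)/5,z)
P=[f(p,.008) for p in[(145,272),(235,298),(148,572),(58,542)]]
H=[f(p,.008) for p in[(523,45),(685,72),(618,470),(455,432)]]
for n,Q in(("plate",P),("hold",H)):
    a=(Q[0]+Q[1]-Q[2]-Q[3])/2; b=(Q[0]-Q[1]+Q[3]-Q[2])/2
    print(n,np.mean(Q,0).round(4),"L",np.linalg.norm(a),np.linalg.norm(b),"yaw",np.degrees(np.arctan2(a[1],a[0])),np.degrees(np.arctan2(b[1],b[0]))-90)
print("grip",f((563,268),.0545), "strap end pins")
E
```

```text
plate [0.5137 0.0904 0.008 ] L 0.15135722441032626 0.050414715717259306 yaw -17.721882716421458 -18.325749223300193
hold [ 0.5992 -0.1365  0.008 ] L 0.21578869293482988 0.08885008306174572 yaw -10.766258509359975 -12.514014283184693
grip [ 0.58428679 -0.13234793  0.0545    ] strap end pins
```

Call:
{"op": "carry_out", "data": {"targets": "0.3 -0.2 0 0 0 0 1;0.7 -0.45 0 0 0 0 1;0.7 -0.45 0 0 0 0 1;0.7 -0.45 0 0 0 0 1;0.7 -0.45 0 0 0 0 1;0.7 -0.45 0 0 0 0 1;0.7 -0.45 0 0 0 0 1;0.7 -0.45 0 0 0 0 1"}}

```text
time: 0.77
ee_pos: [0.319, -0.3371, 0.4046]
tcp_rot: [-180.0, -0.0, 16.6]
wrist_force: [0.5, -1.0, -0.4]
opening: 0.0851
grasp_force: 0.0
```

Call:
{"op": "carry_out", "data": {"targets": "0.7 -0.45 0 0 0 0 1;0.7 -0.45 0 0 0 0 1;0.7 -0.45 0 0 0 0 1;0.7 -0.45 0 0 0 0 1;0.7 -0.45 0 0 0 0 1;0.7 -0.45 0 0 0 0 1;0.7 -0.45 0 0 0 0 1;0.3 -0.2 0 0 0 0 1"}}

```text
time: 1.43
ee_pos: [0.4808, -0.1481, 0.4042]
tcp_rot: [-179.9, -0.0, 16.7]
wrist_force: [0.4, -0.5, 0.2]
opening: 0.0857
grasp_force: 0.0
```

```bash
python3 - <<'E'
from h import *
o=monitor.get_obs(); print(o["time"],o["q"].round(1),o["ee_pos"].round(4),o["tcp_rot"].round(2))
c=get_calibration("wrist"); np.savez("w1.npz",**c)
im=camera("wrist"); cv2.imwrite("pics/w1.png",im[:,:,::-1])
print([proj(c,p).round() for p in [(.583,-.133,.0545),(.666,-.15,.038),(.514,.09,.008)]])
E
```

```text
1.4333 [-17.1  -1.5   3.4  94.9   0.  146.1] [ 0.4808 -0.1481  0.4042] [-1.7995e+02 -1.0000e-02  1.6740e+01]
[array([339.,  99.]), array([387.,   5.]), array([ 99., 106.])]
```

View pics/w1.png

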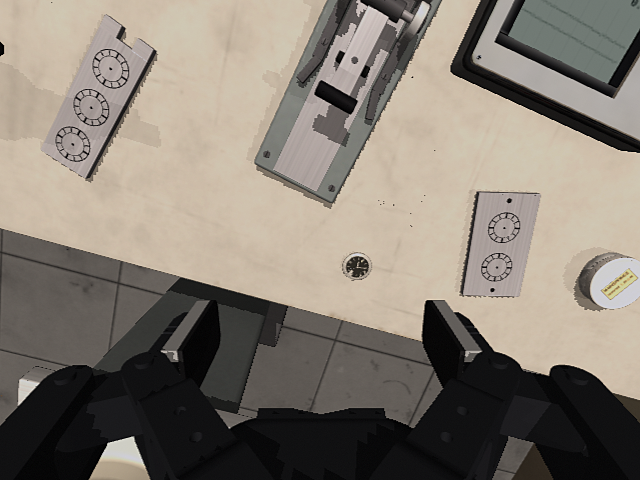

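The wrist view shows the grip bar at (336,96), against a predicted (339,99). Base front corners are at (256,165) and (332,203). The plate's top-face corners are about (107,14), (156,47), (89,180) and (42,148).

```bash
python3 - <<'E'
from h import *
c=dict(np.load("w1.npz")); V=c["view"]; print("cam",-V[:3,:3].T@V[:3,3])
Q=[ray(c,*p,.008) for p in[(107,14),(156,47),(89,180),(42,148)]]
a=(Q[0]+Q[1]-Q[2]-Q[3])/2; b=(Q[0]-Q[1]+Q[3]-Q[2])/2
print(np.mean(Q,0).round(4),np.linalg.norm(a),np.linalg.norm(b),"yaw",np.degrees(np.arctan2(a[1],a[0])),np.degrees(np.arctan2(b[1],b[0]))-90)
for z in(.008,.01):
    A=ray(c,256,165,z);B=ray(c,332,203,z);d=A-B;y=np.arctan2(d[1],d[0])-np.pi/2
    print(np.linalg.norm(d),np.degrees(y),"origin",(A+B)/2+.12*np.array([np.cos(y),np.sin(y),0]))
print("grip",ray(c,336,96,.0545))
im=cv2.imread("pics/w1.png")[0:210,240:450]
cv2.imwrite("pics/w1c.png",cv2.resize(im,None,fx=2.85,fy=2.85,interpolation=cv2.INTER_CUBIC))
E
```

```text
cam [ 0.55325345 -0.12614251  0.37441451]
[0.5176 0.0926 0.008 ] 0.1501575984144534 0.05102298281080353 yaw -18.988000304246416 -19.01383641596118
0.08842332484000735 -10.064378442290204 origin [ 0.61277788 -0.13588963  0.008     ]
0.08794068388268289 -10.064378442290192 origin [ 0.61309789 -0.1359509   0.01      ]
grip [ 0.58478603 -0.1301355   0.0545    ]
```

View pics/w1c.png

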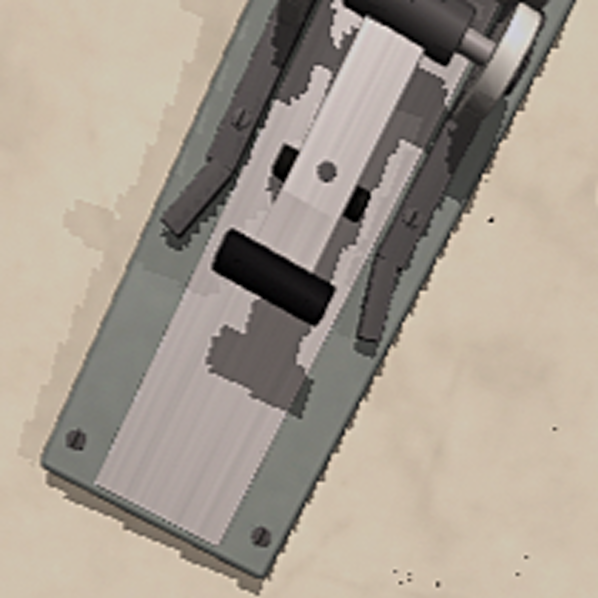

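In the crop, the bar ends are about (217,250) and (330,300). The bed's front corners are (95,487) and (222,545), the lead-in inner tips are (190,237) and (358,338), and the base front corners are (43,462) and (267,578).

```bash
python3 - <<'E'
from h import *
c=dict(np.load("w1.npz"))
f=lambda p,z:ray(c,240+p[0]/2.85,p[1]/2.85,z)
for n,p,q,z,x in(("bar",(217,250),(330,300),.0545,-.03),("bed",(95,487),(222,545),.014,-.12),("tips",(190,237),(358,338),.021,-.029),("base",(43,462),(267,578),.012,-.12),("bed edges",(95,487),(215,268),.014,0),("bed edge R",(222,545),(330,330),.014,0),("base left",(43,455),(250,0),.012,0),("base right",(275,572),(575,0),.012,0)):
    A=f(p,z);B=f(q,z);d=A-B;print(n,A.round(4),B.round(4),np.linalg.norm(d).round(4),np.degrees(np.arctan2(d[1],d[0])).round(2))
    if x:
        y=np.radians(-11); print("   origin",((A+B)/2-x*np.array([np.cos(y),np.sin(y),0])).round(4))
E
```

```text
bar [ 0.5862 -0.112   0.0545] [ 0.5826 -0.1487  0.0545] 0.0368 84.46
   origin [ 0.6138 -0.1361  0.0545]
bed [ 0.5025 -0.0906  0.014 ] [ 0.4956 -0.1402  0.014 ] 0.05 82.06
   origin [ 0.6169 -0.1383  0.014 ]
tips [ 0.5908 -0.101   0.021 ] [ 0.577  -0.1638  0.021 ] 0.0643 77.61
   origin [ 0.6124 -0.1379  0.021 ]
base [ 0.5055 -0.0704  0.012 ] [ 0.4883 -0.1597  0.012 ] 0.091 79.14
   origin [ 0.6147 -0.138   0.012 ]
bed edges [ 0.5025 -0.0906  0.014 ] [ 0.5848 -0.1112  0.014 ] 0.0848 165.96
bed edge R [ 0.4956 -0.1402  0.014 ] [ 0.5772 -0.1545  0.014 ] 0.0828 170.03
base left [ 0.5078 -0.0698  0.012 ] [ 0.6634 -0.0995  0.012 ] 0.1583 169.21
base right [ 0.4913 -0.1619  0.012 ] [ 0.6929 -0.1977  0.012 ] 0.2047 169.93
```

Call:
{"op": "carry_out", "data": {"targets": "0 0 0.08 0 0 -0.83 1;0 0 0.08 0 0 -0.83 1;0 0 0.08 0 0 -0.83 1;0 0 0.08 0 0 -0.83 1;0 0 0.08 0 0 -0.83 1;0 0 0.08 0 0 -0.83 1;0 0 0.08 0 0 -0.83 1;0 0 0.08 0 0 -0.83 1"}}

```text
time: 2.15
ee_pos: [0.4788, -0.1511, 0.3788]
tcp_rot: [-180.0, 0.0, 54.9]
wrist_force: [0.2, 0.5, 0.3]
opening: 0.0853
grasp_force: 0.0
```

Call:
{"op": "carry_out", "data": {"targets": "0 0 0.08 0 0 -0.83 1;0 0 0.08 0 0 -0.83 1;0 0 0.08 0 0 -0.83 1;0 0 0.08 0 0 -0.83 1;0 0 0.08 0 0 -0.83 1;0 0 0.08 0 0 -0.83 1;0 0 0.08 0 0 -0.83 1;0 0 0.08 0 0 -0.83 1"}}

```text
time: 2.82
ee_pos: [0.4788, -0.151, 0.3532]
tcp_rot: [-180.0, -0.0, 92.9]
wrist_force: [-0.5, -0.3, -0.2]
opening: 0.0853
grasp_force: 0.0
```

Call:
{"op": "carry_out", "data": {"targets": "0 0 0.08 0 0 -0.83 1;0 0 0.08 0 0 -0.83 1;0 0 0.08 0 0 -0.83 1;0 0 0.08 0 0 -0.83 1;0 0 0.08 0 0 -0.83 1;0 0 0.08 0 0 -0.83 1;0 0 0.08 0 0 -0.83 1;0 0 0.08 0 0 -0.83 1"}}

```text
time: 3.48
ee_pos: [0.4788, -0.151, 0.3276]
tcp_rot: [-180.0, -0.0, 131.0]
wrist_force: [-0.3, 0.6, 0.6]
opening: 0.0854
grasp_force: 0.0
```

Call:
{"op": "carry_out", "data": {"targets": "0 0 0.08 0 0 -0.83 1;0 0 0.08 0 0 -0.83 1;0 0 0.08 0 0 -0.83 1;0 0 0.08 0 0 -0.83 1;0 0 0.08 0 0 -0.83 1;0 0 0.08 0 0 -0.83 1;0 0 0.08 0 0 -0.83 1;0 0 0.08 0 0 -0.83 1"}}

```text
time: 4.15
ee_pos: [0.4788, -0.151, 0.302]
tcp_rot: [180.0, -0.0, 169.0]
wrist_force: [-0.0, 0.7, -0.0]
opening: 0.0853
grasp_force: 0.0
```

```bash
cat >> h.py <<'E'
def to(p,yaw,pitch=0):
    "needed shift (units, current tool axes) and turn to world TCP pose"
    o=monitor.get_obs(); r=R.from_euler('xyz',o["tcp_rot"],degrees=True)
    r2=R.from_euler('xyz',[180,pitch,yaw],degrees=True)
    print("t",o["time"].__round__(2),"q",o["q"].round(0),o["ee_pos"].round(4),o["tcp_rot"].round(2),"F",o["wrist_force"].round(1),"open",round(o["opening"],4),
     "\n shift",(r.inv().apply(np.array(p)-o["ee_pos"])/.04).round(2),"turn",((r.inv()*r2).as_rotvec()/.1).round(2))
O=np.array([.6135,-.1365,0]);YH=-10.7
def hold(x,y=0,z=0): return O+R.from_euler('z',YH,degrees=True).apply([x,y,z])
E
python3 -c "
from h import *
to(hold(-.03,0,.0545+.155),180+YH)"
```

```text
t 4.15 q [-18.  -2.  -9.  84.   0.  -7.] [ 0.4788 -0.151   0.302 ] [ 1.8000e+02 -3.0000e-02  1.6901e+02] F [-0.   0.7 -0. ] open 0.0853 
 shift [-2.49  0.99  2.31] turn [ 0.   -0.   -0.05]
```

Call:
{"op": "carry_out", "data": {"targets": "-0.3 0.1 0 0 0 0 1;-0.5 0.2 0 0 0 0 1;-0.5 0.2 0 0 0 0 1;-0.5 0.2 0 0 0 0 1;-0.45 0.2 0 0 0 0 1;-0.24 0.09 0.3 0 0 0 1;0 0 0.4 0 0 0 1;0 0 0.4 0 0 0 1"}}

```text
time: 4.82
ee_pos: [0.5846, -0.1315, 0.2567]
tcp_rot: [-180.0, -0.0, 168.8]
wrist_force: [0.3, -0.2, -0.2]
opening: 0.0853
grasp_force: 0.0
```

Call:
{"op": "carry_out", "data": {"targets": "0 0 0.4 0 0 0 1;0 0 0.4 0 0 0 1;0 0 0.3 0 0 0 1;0 0 0.15 0 0 0 1;0 0 0 0 0 0 1;0 0 0 0 0 0 0.5;0 0 0 0 0 0 0.3;0 0 0 0 0 0 0.2"}}

```text
time: 5.48
ee_pos: [0.5849, -0.132, 0.2094]
tcp_rot: [-180.0, 0.1, 168.8]
wrist_force: [-0.2, 0.1, -0.2]
opening: 0.0518
grasp_force: 0.0
```

```bash
python3 - <<'E'
from h import *
to(hold(-.03,0,.0545+.155),180+YH)
c=get_calibration("wrist"); np.savez("w2.npz",**c)
cv2.imwrite("pics/w2.png",camera("wrist")[:,:,::-1])
print(proj(c,hold(-.03,0,.0545)),proj(c,hold(-.03,.018,.0545)),proj(c,hold(-.03,-.018,.0545)))
E
```

```text
t 5.48 q [-13.  12.  -3.  74.  -0.  -1.] [ 0.5849 -0.132   0.2094] [-1.8000e+02  9.0000e-02  1.6878e+02] F [-0.2  0.1 -0.2] open 0.0518 
 shift [ 0.03  0.02 -0.  ] turn [-0.    0.02 -0.09]
[322.1352377  320.39508356] [366.54991613 320.02755769] [277.75495597 320.7623248 ]
```

View pics/w2.png

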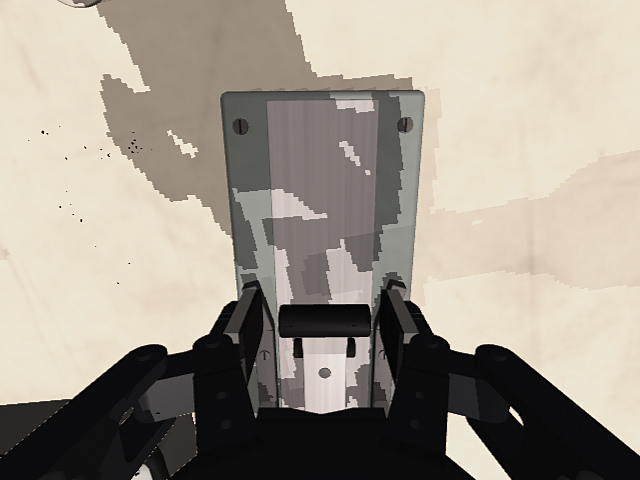

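The bar is at (324,320), where it was predicted, and sits centred between the pads. I'll refine the holder pose from the base corners at (221,95) and (425,95) while closing.

Call:
{"op": "carry_out", "data": {"targets": "0 0 0 0 0 0 0;0 0 0 0 0 0 -0.2;0 0 0 0 0 0 -0.4;0 0 0 0 0 0 -0.4;0 0 0 0 0 0 -0.4;0 0 0 0 0 0 -0.4;0 0 0 0 0 0 -0.4;0 0 0 0 0 0 -0.4", "newtons": 40}}

```text
time: 6.2
ee_pos: [0.5849, -0.1311, 0.2092]
tcp_rot: [179.9, 0.1, 168.8]
wrist_force: [-0.6, 6.9, 4.7]
opening: 0.035
grasp_force: 39.5
```

```bash
python3 - <<'E'
from h import *
c=dict(np.load("w2.npz"))
P=lambda *a:ray(c,*a)
for n,a,b,z in(("Lside",(221,100),(237,270),.011),("Rside",(425,100),(411,270),.011),("bedL",(267,100),(279,250),.014),("bedR",(379,100),(371,250),.014),("front",(225,92),(421,90),.011)):
    A,B=P(*a,z),P(*b,z);d=A-B;print(n,A.round(4),B.round(4),np.degrees(np.arctan2(d[1],d[0])).round(2),np.linalg.norm(d).round(4))
print("grip",P(324,320,.0545),"bedfront",P(323,100,.014))
to(hold(-.03,0,.0545+.155),180+YH)
# arc shifts for clip angle (tool kept vertical), holder frame relative to angle 0
for a in np.arange(0,1.33,.1): print(round(a,2),((np.array([-.085*np.cos(a)+.0165*np.sin(a),.085*np.sin(a)+.0165*np.cos(a)])-[-.085,.0165])/.04).round(2))
E
```

```text
Lside [ 0.4902 -0.1587  0.011 ] [ 0.5714 -0.1735  0.011 ] 169.66 0.0826
Rside [ 0.5081 -0.0685  0.011 ] [ 0.5891 -0.0846  0.011 ] 168.79 0.0826
bedL [ 0.4945 -0.138   0.014 ] [ 0.564  -0.1489  0.014 ] 171.04 0.0703
bedR [ 0.5042 -0.0894  0.014 ] [ 0.573  -0.1036  0.014 ] 168.32 0.0703
front [ 0.4873 -0.156   0.011 ] [ 0.5036 -0.0698  0.011 ] -100.7 0.0877
grip [ 0.58399138 -0.1301537   0.0545    ] bedfront [ 0.49937012 -0.11367008  0.014     ]
t 6.2 q [-13.  12.  -3.  74.   0.  -1.] [ 0.5849 -0.1311  0.2092] [1.7988e+02 6.0000e-02 1.6882e+02] F [-0.6  6.9  4.7] open 0.035 
 shift [ 0.02  0.   -0.01] turn [ 0.02  0.01 -0.08]
0.0 [0. 0.]
0.1 [0.05 0.21]
0.2 [0.12 0.41]
0.3 [0.22 0.61]
0.4 [0.33 0.79]
0.5 [0.46 0.97]
0.6 [0.6  1.13]
0.7 [0.77 1.27]
0.8 [0.94 1.4 ]
0.9 [1.13 1.51]
1.0 [1.32 1.6 ]
1.1 [1.53 1.67]
1.2 [1.74 1.72]
1.3 [1.95 1.75]
```

Call:
{"op": "carry_out", "data": {"targets": "-0.02 0 -0.1 0 0 0 -0.4;-0.03 0 -0.11 0 0 0 -0.4;-0.07 0 -0.2 0 0 0 -0.4;-0.1 0 -0.2 0 0 0 -0.4;-0.11 0 -0.18 0 0 0 -0.4;-0.13 0 -0.18 0 0 0 -0.4;-0.14 0 -0.16 0 0 0 -0.4;-0.17 0 -0.14 0 0 0 -0.4"}}

```text
time: 6.87
ee_pos: [0.6146, -0.1369, 0.2587]
tcp_rot: [179.9, -0.2, 168.8]
wrist_force: [-1.6, 7.5, -2.2]
opening: 0.0351
grasp_force: 40.6
```

Call:
{"op": "carry_out", "data": {"targets": "-0.17 0 -0.13 0 0 0 -0.4;-0.19 0 -0.11 0 0 0 -0.4;-0.19 0 -0.09 0 0 0 -0.4;-0.21 0 -0.07 0 0 0 -0.4;-0.21 0 -0.05 0 0 0 -0.4;-0.15 0 -0.02 0 0 0 -0.4;0 0 0 0 0 0 -0.4;0 0 0 0 0 0 -0.4"}}

```text
time: 7.53
ee_pos: [0.6594, -0.1455, 0.2783]
tcp_rot: [179.8, 0.0, 168.9]
wrist_force: [1.4, 8.2, 1.1]
opening: 0.0347
grasp_force: 39.8
```

```bash
python3 - <<'E'
from h import *
to(hold(.05,0,.124+.155),180+YH)
cv2.imwrite("pics/w3.png",camera("wrist")[:,:,::-1])
E
```

```text
t 7.53 q [-12.  22.  16.  84.   0.  -1.] [ 0.6594 -0.1455  0.2783] [1.7984e+02 4.0000e-02 1.6886e+02] F [1.4 8.2 1.1] open 0.0347 
 shift [-0.08  0.01 -0.02] turn [ 0.03  0.01 -0.08]
```

View pics/w3.png

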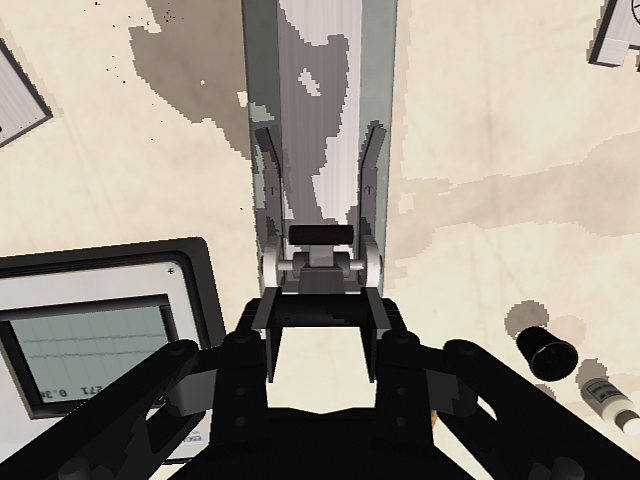

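The clip is up, held by the bar ends near (320,310), and its pad is visible at (321,235). Now I'll release it and rise.

Call:
{"op": "carry_out", "data": {"targets": "0 0 0 0 0 0 0;0 0 0 0 0 0 0.4;0 0 0 0 0 0 0.4;0 0 -0.2 0 0 0 0.4;0 0 -0.4 0 0 0 0.4;0 0 -0.4 0 0 0 0.4;0 0 -0.4 0 0 0 0.4;0 0 -0.2 0 0 0 0.4"}}

```text
time: 8.25
ee_pos: [0.6588, -0.1468, 0.3448]
tcp_rot: [-180.0, 0.2, 168.8]
wrist_force: [0.2, -0.1, 0.5]
opening: 0.0597
grasp_force: 0.0
```

```bash
python3 - <<'E'
from h import *
to([.460,.111,.30],161.1)
E
```

```text
t 8.25 q [-13.  22.  24.  91.  -0.  -1.] [ 0.6588 -0.1468  0.3448] [-1.7999e+02  1.7000e-01  1.6877e+02] F [ 0.2 -0.1  0.5] open 0.0597 
 shift [6.13 5.35 1.1 ] turn [-0.    0.03  1.34]
```

Call:
{"op": "carry_out", "data": {"targets": "0.25 0.2 0 0 0 0 0.6;0.46 0.4 0.08 0 0 0 0.6;0.46 0.4 0.08 0 0 0 0.6;0.46 0.4 0.08 0 0 0 0.6;0.46 0.4 0.08 0 0 0 0.6;0.46 0.4 0.08 0 0 0 0.6;0.46 0.4 0.08 0 0 0 0.6;0.46 0.4 0.08 0 0 0 0.6"}}

```text
time: 8.92
ee_pos: [0.5451, -0.0012, 0.3195]
tcp_rot: [-180.0, 0.0, 168.8]
wrist_force: [-0.4, 0.4, 1.2]
opening: 0.0682
grasp_force: 0.0
```

Call:
{"op": "carry_out", "data": {"targets": "0.46 0.4 0.08 0 0 0 0.6;0.46 0.4 0.08 0 0 0 0.6;0.46 0.4 0.08 0 0 0 0.6;0.46 0.4 0.08 0 0 0 0.6;0.46 0.4 0.08 0 0 0 0.6;0.36 0.35 0.08 0 0 0 0.6;0 0 0.1 0 0 0.67 0.6;0 0 0 0 0 0.67 0.6"}}

```text
time: 9.58
ee_pos: [0.4591, 0.1118, 0.296]
tcp_rot: [-180.0, -0.0, 161.0]
wrist_force: [-0.9, 0.6, -0.1]
opening: 0.0683
grasp_force: 0.0
```

```bash
python3 - <<'E'
from h import *
to([.460,.111,.25],161.1)
c=get_calibration("wrist"); np.savez("w4.npz",**c)
cv2.imwrite("pics/w4.png",camera("wrist")[:,:,::-1])
E
```

```text
t 9.58 q [ 14.  -6. -13.  83.  -0.  33.] [0.4591 0.1118 0.296 ] [-1.7999e+02 -1.0000e-02  1.6104e+02] F [-0.9  0.6 -0.1] open 0.0683 
 shift [-0.03 -0.01  1.15] turn [-0.   -0.   -0.01]
```

View pics/w4.png

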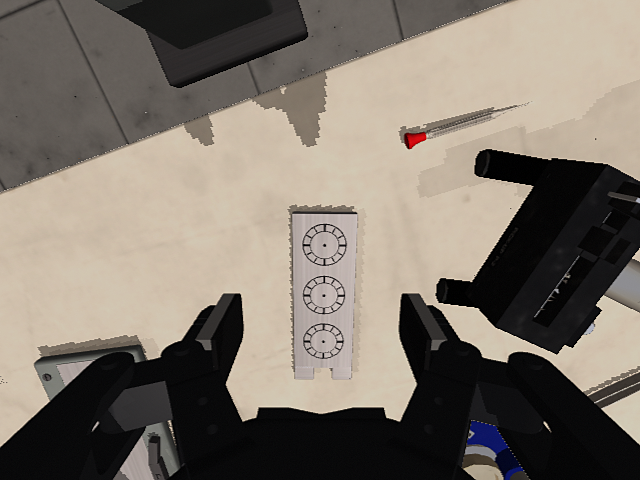

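The plate is centred between the fingers. Its rear corners are (291,212) and (357,212), and its notch-end corners are (295,379) and (352,379).

```bash
python3 - <<'E'
from h import *
c=dict(np.load("w4.npz"))
Q=[ray(c,*p,.008) for p in[(352,379),(295,379),(291,212),(357,212)]]
Q=[Q[1],Q[0],Q[3],Q[2]]
if (Q[0]-Q[1])[1]<0: Q=[Q[1],Q[0],Q[3],Q[2]]
a=(Q[0]+Q[1]-Q[2]-Q[3])/2; b=(Q[0]-Q[1]+Q[3]-Q[2])/2; m=np.mean(Q,0)
ya=np.degrees(np.arctan2(a[1],a[0])); print(m.round(4),np.linalg.norm(a),np.linalg.norm(b),ya,np.degrees(np.arctan2(b[1],b[0]))-90)
rear=(Q[2]+Q[3])/2; print("rear",rear)
g=rear+.015*a/np.linalg.norm(a); to([g[0],g[1],.185],180+ya)
E
```

```text
[0.5164 0.095  0.008 ] 0.15142529618330414 0.05029293051753967 -18.99717366721736 -18.978157769585025
rear [0.44483467 0.1196134  0.008     ]
t 9.63 q [ 14.  -6. -13.  83.  -0.  33.] [0.4595 0.1114 0.2963] [-180.      0.    160.71] F [-0.7 -0.2  0.1] open 0.0684 
 shift [0.04 0.07 2.78] turn [-0.    0.   -0.05]
```

Call:
{"op": "carry_out", "data": {"targets": "0.04 0.07 0.2 0 0 0 0.6;0 0 0.4 0 0 0 0.45;0 0 0.45 0 0 0 0.45;0 0 0.45 0 0 0 0.45;0 0 0.45 0 0 0 0.45;0 0 0.45 0 0 0 0.45;0 0 0.3 0 0 0 0.45;0 0 0.1 0 0 0 0.45"}}

```text
time: 10.3
ee_pos: [0.4587, 0.1139, 0.1821]
tcp_rot: [-179.9, -0.1, 161.2]
wrist_force: [-0.1, -0.8, -0.9]
opening: 0.062
grasp_force: 0.0
```

Call:
{"op": "carry_out", "data": {"targets": "0 0 0.05 0 0 0 0.45;0 0 0.05 0 0 0 0.45;0 0 0.05 0 0 0 0.45;0 0 0 0 0 0 0.45;0 0 0 0 0 0 0.45;0 0 0 0 0 0 0.45;0 0 0 0 0 0 0.45;0 0 0 0 0 0 0.45"}}

```text
time: 10.97
ee_pos: [0.4594, 0.1142, 0.1785]
tcp_rot: [180.0, 0.0, 161.1]
wrist_force: [0.7, 0.5, -0.9]
opening: 0.062
grasp_force: 0.0
```

Call:
{"op": "carry_out", "data": {"targets": "0 0 0.04 0 0 0 0.3;0 0 0.04 0 0 0 0.3;0 0 0 0 0 0 0.3;0 0 0 0 0 0 0.3;0 0 0 0 0 0 0.3;0 0 0 0 0 0 0.3;0 0 0 0 0 0 0.3;0 0 0 0 0 0 0.3"}}

```text
time: 11.63
ee_pos: [0.4593, 0.1142, 0.1751]
tcp_rot: [180.0, 0.0, 161.1]
wrist_force: [-0.3, -0.1, 0.3]
opening: 0.0557
grasp_force: 0.0
```

Call:
{"op": "carry_out", "data": {"targets": "0 0 0.03 0 0 0 0.3;0 0 0.02 0 0 0 0.3;0 0 0 0 0 0 0.3;0 0 0 0 0 0 0.3;0 0 0 0 0 0 0.3;0 0 0 0 0 0 0.3;0 0 0 0 0 0 0.3;0 0 0 0 0 0 0.3"}}

```text
time: 12.3
ee_pos: [0.4593, 0.1142, 0.1731]
tcp_rot: [180.0, 0.0, 161.1]
wrist_force: [-0.3, 0.4, -0.7]
opening: 0.0556
grasp_force: 0.0
```

Call:
{"op": "carry_out", "data": {"targets": "0 0 0.03 0 0 0 0.3;0 0 0.02 0 0 0 0.3;0 0 0 0 0 0 0.3;0 0 0 0 0 0 0.1;0 0 0 0 0 0 -0.1;0 0 0 0 0 0 -0.3;0 0 0 0 0 0 -0.3;0 0 0 0 0 0 -0.3", "newtons": 80}}

```text
time: 12.97
ee_pos: [0.4593, 0.1142, 0.1716]
tcp_rot: [180.0, 0.0, 161.1]
wrist_force: [-2.0, -0.2, 5.6]
opening: 0.0474
grasp_force: 82.0
```

Call:
{"op": "carry_out", "data": {"targets": "0 0 0 0 0 0 -0.3;0 0 0 0 0 0 -0.3;0 0 -0.1 0 0 0 -0.3;0 0 -0.2 0 0 0 -0.3;0 0 -0.3 0 0 0 -0.3;0 0 -0.3 0 0 0 -0.3;0 0 -0.2 0 0 0 -0.3;0 0 0 0 0 0 -0.3"}}

```text
time: 13.63
ee_pos: [0.46, 0.1144, 0.2178]
tcp_rot: [179.9, 0.2, 161.1]
wrist_force: [0.2, -0.1, -1.8]
opening: 0.0475
grasp_force: 82.6
```

```bash
python3 - <<'E'
from h import *
to([.460,.111,.25],161.1)
c=get_calibration("wrist"); np.savez("w5.npz",**c)
cv2.imwrite("pics/w5.png",camera("wrist")[:,:,::-1])
E
```

```text
t 13.63 q [ 14.  -5. -21.  74.   0.  33.] [0.46   0.1144 0.2178] [179.88   0.18 161.1 ] F [ 0.2 -0.1 -1.8] open 0.0475 
 shift [-0.03 -0.08 -0.81] turn [0.02 0.03 0.  ]
```

View pics/w5.png

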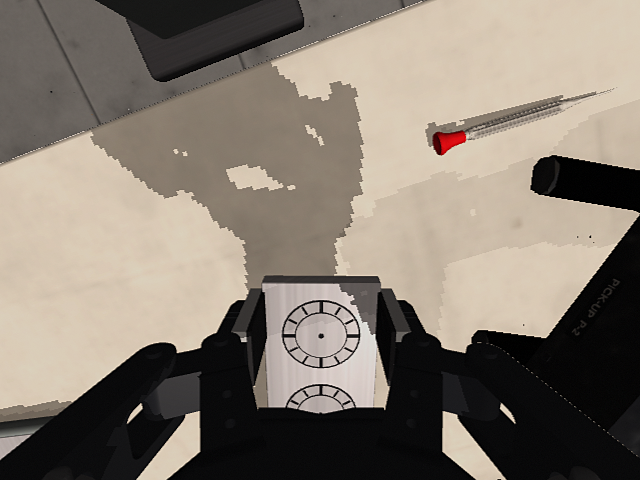

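The plate is held, with opening 47.5 mm. Its rear top edge is at rows 276–284, the first dial's centre is at (321,336), and the second dial's top is at about row 385. I'll check the sag against a flat plate.

```bash
python3 - <<'E'
from h import *
from scipy.optimize import least_squares
c4=dict(np.load("w4.npz"));c5=dict(np.load("w5.npz"))
obs=[((324,212),(321,284)),((325,223),(321,301)),((325,245),(321,336)),((325,267),(321,369)),((324,276),(321,385))]
g0=np.array([.4593,.1142,.0]); g1=np.array([.46,.1144,.0462])
P=[ray(c4,*a,.008)-g0 for a,_ in obs]
ax=R.from_euler('z',161,degrees=True).apply([0,1,0])
def f(s): return np.array([proj(c5,g1+np.r_[0,0,s[1]]+R.from_rotvec(ax*s[0]).apply(p))[1]-b[1] for p,(_,b) in zip(P,obs)])
print(f([0,0]).round(1)); r=least_squares(f,[0,0],x_scale=[.1,.01]); print(np.degrees(r.x[0]),r.x[1],r.fun.round(1), "axis",ax)
print("nose dz per deg: rotation moves nose", R.from_rotvec(ax*r.x[0]).apply([.135*np.cos(np.radians(-19)),.135*np.sin(np.radians(-19)),0])[2])
# target: nose before lead-ins: plate centre at holder x=-.125, grasp at x=-.185; bottom 20mm above bed
r0=R.from_euler('z',180+YH,degrees=True)
to(np.r_[hold(-.19)[:2],.30],180-10.8)
E
```

```text
[-5.4 -3.7 -2.2  0.1 -1.7]
-3.844087091540007 0.0021754830188623633 [-0.9  0.4  0.6  1.3 -1.4] axis [-0.32556815 -0.94551858  0.        ]
nose dz per deg: rotation moves nose -0.009050623278747253
t 13.68 q [ 14.  -5. -21.  74.   0.  33.] [0.4598 0.1143 0.2165] [1.7992e+02 1.2000e-01 1.6110e+02] F [-0.9  0.3 -2.2] open 0.0475 
 shift [-0.97 -5.36 -2.09] turn [ 0.01  0.02 -1.41]
```

Call:
{"op": "carry_out", "data": {"targets": "0 0 -0.2 0 0 0 -0.3;0 0 -0.3 0 0 0 -0.3;-0.07 -0.2 -0.3 0 0 0 -0.3;-0.07 -0.4 -0.3 0 0 0 -0.3;-0.07 -0.4 -0.3 0 0 0 -0.3;-0.07 -0.4 -0.3 0 0 0 -0.3;-0.07 -0.4 -0.3 0 0 0 -0.3;-0.07 -0.4 -0.1 0 0 0 -0.3"}}

```text
time: 14.35
ee_pos: [0.4467, 0.0243, 0.302]
tcp_rot: [179.9, 0.2, 161.1]
wrist_force: [0.4, 0.1, -1.8]
opening: 0.0473
grasp_force: 82.8
```

Call:
{"op": "carry_out", "data": {"targets": "-0.07 -0.4 0 0 0 0 -0.3;-0.07 -0.4 0 0 0 0 -0.3;-0.07 -0.4 0 0 0 0 -0.3;-0.07 -0.4 0 0 0 0 -0.3;-0.07 -0.4 0 0 0 0 -0.3;-0.07 -0.4 0 0 0 0 -0.3;-0.07 -0.4 0 0 0 -0.3 -0.3;-0.06 -0.36 0 0 0 -0.3 -0.3"}}

```text
time: 15.02
ee_pos: [0.4265, -0.1026, 0.3002]
tcp_rot: [-180.0, 0.0, 164.6]
wrist_force: [0.1, 0.2, -2.5]
opening: 0.0475
grasp_force: 82.7
```

Call:
{"op": "carry_out", "data": {"targets": "0 0 0 0 0 -0.3 -0.3;0 0 0 0 0 -0.3 -0.3;0 0 0 0 0 -0.21 -0.3;0 0 0 0 0 0 -0.3;0 0 0 0 0 0 -0.3;0 0 0 0 0 0 -0.3;0 0 0 0 0 0 -0.3;0 0 0 0 0 0 -0.3"}}

```text
time: 15.68
ee_pos: [0.427, -0.1012, 0.2991]
tcp_rot: [-180.0, -0.0, 169.2]
wrist_force: [1.1, -0.0, -2.2]
opening: 0.0476
grasp_force: 82.8
```

```bash
sed -i 's/O=np.array.*;YH/O=np.array([.6135,-.1356,0]);YH/' h.py; python3 - <<'E'
from h import *
to(np.r_[hold(-.18)[:2],.21],180+YH)
E
```

```text
t 15.68 q [-13. -11. -17.  84.  -0.  -3.] [ 0.427  -0.1012  0.2991] [-180.     -0.    169.18] F [ 1.1 -0.  -2.2] open 0.0476 
 shift [-0.24  0.02  2.23] turn [-0.   -0.   -0.02]
```

Call:
{"op": "carry_out", "data": {"targets": "-0.12 0.01 0.2 0 0 0 -0.3;-0.12 0.01 0.4 0 0 0 -0.3;0 0 0.4 0 0 0 -0.3;0 0 0.4 0 0 0 -0.3;0 0 0.4 0 0 0 -0.3;0 0 0.3 0 0 0 -0.3;0 0 0.15 0 0 0 -0.3;0 0 0 0 0 0 -0.3"}}

```text
time: 16.35
ee_pos: [0.4362, -0.1022, 0.2075]
tcp_rot: [180.0, -0.1, 169.2]
wrist_force: [-0.3, -0.1, -1.8]
opening: 0.0474
grasp_force: 82.8
```

Call:
{"op": "carry_out", "data": {"targets": "0 0 0.1 0 0 0 -0.3;0 0 0.1 0 0 0 -0.3;0 0 0.1 0 0 0 -0.3;0 0 0.1 0 0 0 -0.3;0 0 0.05 0 0 0 -0.3;0 0 0 0 0 0 -0.3;0 0 0 0 0 0 -0.3;0 0 0 0 0 0 -0.3"}}

```text
time: 17.02
ee_pos: [0.4367, -0.1023, 0.1913]
tcp_rot: [180.0, 0.0, 169.2]
wrist_force: [0.6, -0.9, -2.5]
opening: 0.0472
grasp_force: 82.8
```

Call:
{"op": "carry_out", "data": {"targets": "0 0 0.05 0 0 0 -0.3;0 0 0.05 0 0 0 -0.3;0 0 0 0 0 0 -0.3;0 0 0 0 0 0 -0.3;0 0 0 0 0 0 -0.3;0 0 0 0 0 0 -0.3;0 0 0 0 0 0 -0.3;0 0 0 0 0 0 -0.3"}}

```text
time: 17.68
ee_pos: [0.4366, -0.1023, 0.1871]
tcp_rot: [-180.0, 0.0, 169.2]
wrist_force: [0.4, 0.2, -1.4]
opening: 0.0471
grasp_force: 82.8
```

Call:
{"op": "carry_out", "data": {"targets": "0 0 0.03 0 0 0 -0.3;0 0 0 0 0 0 -0.3;0 0 0 0 0 0 -0.3;0 0 0 0 0 0 -0.3;0 0 0 0 0 0 -0.3;0 0 0 0 0 0 -0.3;0 0 0 0 0 0 -0.3;0 0 0 0 0 0 -0.3"}}

```text
time: 18.35
ee_pos: [0.4366, -0.1023, 0.1859]
tcp_rot: [180.0, 0.0, 169.2]
wrist_force: [-0.2, -0.2, -0.8]
opening: 0.0472
grasp_force: 82.9
```

Call:
{"op": "carry_out", "data": {"targets": "-0.1 0 0 0 0 0 -0.3;-0.2 0 0 0 0 0 -0.3;-0.2 0 0 0 0 0 -0.3;-0.2 0 0 0 0 0 -0.3;-0.2 0 0 0 0 0 -0.3;-0.1 0 0 0 0 0 -0.3;0 0 0 0 0 0 -0.3;0 0 0 0 0 0 -0.3"}}

```text
time: 19.02
ee_pos: [0.4761, -0.1099, 0.1857]
tcp_rot: [180.0, -0.0, 169.2]
wrist_force: [0.4, -0.4, -1.5]
opening: 0.0473
grasp_force: 82.9
```

```bash
python3 - <<'E'
from h import *
to(np.r_[hold(-.058)[:2],.186],180+YH)
cv2.imwrite("pics/w6.png",camera("wrist")[:,:,::-1])
c=get_calibration("scene"); im=camera("scene")
u=proj(c,hold(-.04,0,.03)).astype(int); print(u)
s=im[u[1]-55:u[1]+55,u[0]-70:u[0]+70,::-1]; cv2.imwrite("pics/s6.png",cv2.resize(s,None,fx=5,fy=5,interpolation=cv2.INTER_CUBIC))
E
```

```text
t 19.02 q [-13.  -2. -21.  71.   0.  -2.] [ 0.4761 -0.1099  0.1857] [ 1.8000e+02 -2.0000e-02  1.6918e+02] F [ 0.4 -0.4 -1.5] open 0.0473 
 shift [-2.04  0.01 -0.01] turn [ 0.   -0.   -0.02]
[321 251]
```

Nothing is pushing back and the line is good, so I'll keep going in.

Call:
{"op": "carry_out", "data": {"targets": "-0.1 0 0 0 0 0 -0.3;-0.2 0 0 0 0 0 -0.3;-0.2 0 0 0 0 0 -0.3;-0.2 0 0 0 0 0 -0.3;-0.1 0 0 0 0 0 -0.3;0 0 0 0 0 0 -0.3;0 0 0 0 0 0 -0.3;0 0 0 0 0 0 -0.3"}}

```text
time: 19.78
ee_pos: [0.5073, -0.1158, 0.1858]
tcp_rot: [180.0, -0.0, 169.2]
wrist_force: [-0.2, 0.6, -1.5]
opening: 0.0472
grasp_force: 82.9
```

Call:
{"op": "carry_out", "data": {"targets": "-0.1 0 0 0 0 0 -0.3;-0.2 0 0 0 0 0 -0.3;-0.2 0 0 0 0 0 -0.3;-0.2 0 0 0 0 0 -0.3;-0.1 0 0 0 0 0 -0.3;0 0 0 0 0 0 -0.3;0 0 0 0 0 0 -0.3;0 0 0 0 0 0 -0.3"}}

```text
time: 20.45
ee_pos: [0.5387, -0.1218, 0.1858]
tcp_rot: [-180.0, -0.0, 169.2]
wrist_force: [0.6, 0.2, -1.5]
opening: 0.0472
grasp_force: 82.9
```

Call:
{"op": "carry_out", "data": {"targets": "-0.1 0 0 0 0 0 -0.3;-0.1 0 0 0 0 0 -0.3;-0.1 0 0 0 0 0 -0.3;-0.05 0 0 0 0 0 -0.3;-0.05 0 0 0 0 0 -0.3;0 0 0 0 0 0 -0.3;0 0 0 0 0 0 -0.3;0 0 0 0 0 0 -0.3"}}

```text
time: 21.12
ee_pos: [0.5545, -0.1248, 0.1859]
tcp_rot: [-180.0, 0.0, 169.2]
wrist_force: [0.5, -0.5, -1.4]
opening: 0.0475
grasp_force: 82.9
```

Call:
{"op": "carry_out", "data": {"targets": "-0.03 0 0 0 0 0 -0.3;-0.03 0 0 0 0 0 -0.3;0 0 0 0 0 0 -0.3;0 0 0 0 0 0 -0.3;0 0 0 0 0 0 -0.3;0 0 0 0 0 0 -0.3;0 0 0 0 0 0 -0.3;0 0 0 0 0 0 -0.3"}}

```text
time: 21.78
ee_pos: [0.556, -0.1252, 0.1857]
tcp_rot: [-180.0, -0.1, 169.2]
wrist_force: [-6.5, 0.8, 1.8]
opening: 0.0475
grasp_force: 83.2
```

Call:
{"op": "carry_out", "data": {"targets": "-0.03 0 0 0 0 0 -0.3;0 0 0 0 0 0 -0.3;0 0 0 0 0 0 -0.3;0 0 0 0 0 0 -0.3;0 0 0 0 0 0 -0.3;0 0 0 0 0 0 -0.3;0 0 0 0 0 0 -0.3;0 0 0 0 0 0 -0.3"}}

```text
time: 22.45
ee_pos: [0.5565, -0.1253, 0.1856]
tcp_rot: [-180.0, -0.3, 169.2]
wrist_force: [-12.1, 2.7, 5.9]
opening: 0.0472
grasp_force: 83.7
```

Call:
{"op": "carry_out", "data": {"targets": "0 0 0.01 0 0 0 -0.3;0 0 0 0 0 0 -0.3;0 0 0 0 0 0 -0.3;0 0 0 0 0 0 0.1;0 0 0 0 0 0 0.2;0 0 0 0 0 0 0.3;0 0 0 0 0 0 0.3;0 0 0 0 0 0 0.3"}}

```text
time: 23.12
ee_pos: [0.5583, -0.1256, 0.1857]
tcp_rot: [180.0, 0.0, 169.2]
wrist_force: [-0.7, 0.1, 1.0]
opening: 0.0556
grasp_force: 0.0
```

```bash
python3 - <<'E'
from h import *
to(np.r_[hold(-.058)[:2],.186],180+YH)
c=get_calibration("wrist"); np.savez("w7.npz",**c)
im=camera("wrist"); cv2.imwrite("pics/w7.png",im[:,:,::-1])
print("expected rear edge",[proj(c,hold(-.073,y,.022)).round(1) for y in(-.025,0,.025)])
print("px/mm",(proj(c,hold(-.083,0,.022))-proj(c,hold(-.073,0,.022)))/10)
g=cv2.cvtColor(im,cv2.COLOR_RGB2GRAY); print(g[255:310,320-30:320+31].mean(1).round().astype(int).tolist())
E
```

```text
t 23.12 q [-13.   9.  -9.  71.   0.  -2.] [ 0.5583 -0.1256  0.1857] [1.8000e+02 5.0000e-02 1.6918e+02] F [-0.7  0.1  1. ] open 0.0556 
 shift [ 0.05  0.01 -0.01] turn [ 0.    0.01 -0.02]
expected rear edge [array([260.8, 276.3]), array([320.9, 276.1]), array([380.9, 276. ])]
px/mm [-0.00583072 -2.26357691]
[159, 163, 145, 130, 112, 110, 102, 102, 102, 103, 102, 101, 101, 105, 76, 48, 50, 52, 53, 51, 41, 108, 175, 213, 213, 211, 210, 211, 211, 210, 211, 211, 211, 211, 211, 211, 211, 214, 205, 156, 138, 160, 170, 176, 177, 177, 168, 166, 163, 166, 173, 151, 144, 174, 192]
```

Call:
{"op": "carry_out", "data": {"targets": "0 0 -0.1 0 0 0 0.4;0 0 -0.3 0 0 0 0.4;0 0 -0.5 0 0 0 0.4;0 0 -0.6 0 0 0 0.4;0 0 -0.6 0 0 0 0.4;0 0 -0.6 0 0 0 0.4;0 0 -0.5 0 0 0 0.4;0 0 -0.2 0 0 0 0.4"}}

```text
time: 23.83
ee_pos: [0.5583, -0.1256, 0.326]
tcp_rot: [-180.0, 0.3, 169.2]
wrist_force: [-0.1, 0.1, 0.2]
opening: 0.06
grasp_force: 0.0
```

Call:
{"op": "carry_out", "data": {"targets": "-0.2 0 0 0 0 0 0.4;-0.4 0 0 0 0 0 0.4;-0.5 0 0 0 0 0 0.4;-0.5 0 0 0 0 0 0.4;-0.5 0 0 0 0 0 0.4;-0.35 0 0 0 0 0 0.4;-0.2 0 0 0 0 0 0.4;0 0 0 0 0 0 0.4"}}

```text
time: 24.5
ee_pos: [0.6636, -0.1457, 0.3188]
tcp_rot: [180.0, -0.1, 169.2]
wrist_force: [0.6, -0.5, 0.2]
opening: 0.0599
grasp_force: 0.0
```

```bash
python3 - <<'E'
from h import *
to(hold(.05,0,.124+.155),180+YH)
c=get_calibration("wrist"); im=camera("wrist"); cv2.imwrite("pics/w8.png",im[:,:,::-1])
print("bar",[proj(c,hold(.05,y,.124)).round(1) for y in(-.018,0,.018)])
E
```

```text
t 24.5 q [-12.  22.  21.  89.   0.  -2.] [ 0.6636 -0.1457  0.3188] [ 1.7999e+02 -1.4000e-01  1.6919e+02] F [ 0.6 -0.5  0.2] open 0.0599 
 shift [0.02 0.01 0.99] turn [ 0.   -0.02 -0.02]
bar [array([286.4, 281.5]), array([321.3, 281.4]), array([356.2, 281.4])]
```

View pics/w8.png

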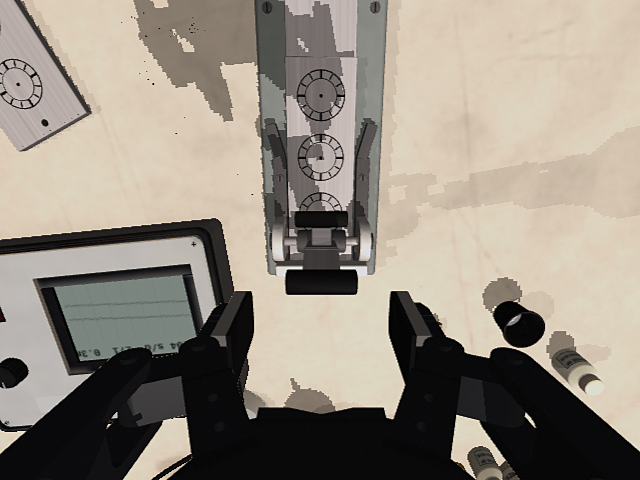

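The bar is at (321,282) as expected, and the plate is in the channel with its first dial at (320,95). I'll grip the bar and lower the clip under control.

Call:
{"op": "carry_out", "data": {"targets": "0.01 0 0.2 0 0 0 0.4;0.01 0 0.3 0 0 0 0.4;0 0 0.3 0 0 0 0.4;0 0 0.18 0 0 0 0.2;0 0 0 0 0 0 0;0 0 0 0 0 0 -0.2;0 0 0 0 0 0 -0.4;0 0 0 0 0 0 -0.4", "newtons": 45}}

```text
time: 25.22
ee_pos: [0.661, -0.1451, 0.2816]
tcp_rot: [180.0, -0.1, 169.2]
wrist_force: [-3.0, 0.6, -8.5]
opening: 0.0347
grasp_force: 45.7
```

Call:
{"op": "carry_out", "data": {"targets": "0 0 0 0 0 0 -0.4;0 0 0 0 0 0 -0.4;0 0 0 0 0 0 -0.4;0 0 0 0 0 0 -0.4;0.05 0 0 0 0 0 -0.4;0.1 0 0.01 0 0 0 -0.4;0.1 0 0.02 0 0 0 -0.4;0.1 0 0.02 0 0 0 -0.4"}}

```text
time: 25.88
ee_pos: [0.6485, -0.1427, 0.2805]
tcp_rot: [180.0, 0.2, 169.2]
wrist_force: [8.5, -1.4, -11.2]
opening: 0.0347
grasp_force: 46.5
```

Call:
{"op": "carry_out", "data": {"targets": "0.12 0 0.04 0 0 0 -0.4;0.12 0 0.04 0 0 0 -0.4;0.11 0 0.05 0 0 0 -0.4;0.11 0 0.06 0 0 0 -0.4;0.11 0 0.06 0 0 0 -0.4;0.11 0 0.07 0 0 0 -0.4;0.1 0 0.08 0 0 0 -0.4;0.1 0 0.08 0 0 0 -0.4"}}

```text
time: 26.55
ee_pos: [0.6135, -0.136, 0.2658]
tcp_rot: [180.0, 0.5, 169.2]
wrist_force: [-4.1, 1.9, 14.0]
opening: 0.0343
grasp_force: 50.4
```

```bash
cat >> h.py <<'E'
def clip(goal):
    o=monitor.get_obs(); p=R.from_euler('z',-YH,degrees=True).apply(o["ee_pos"]-O); b=np.array([p[0]-.055,p[2]-.155-.038])
    a=np.arctan2(b[1],-b[0])-np.arctan2(16.5,85)
    print("r",np.hypot(*b).round(4),"angle",a.round(3),"F",o["wrist_force"].round(1))
    r=.0866
    for g in goal:
        t=g+np.arctan2(16.5,85); n=np.array([-r*np.cos(t),r*np.sin(t)])
        print(g,"tool x",round(-(n-b)[0]/.04,2),"z",round(-(n-b)[1]/.04,2))
E
python3 -c "
from h import *
clip([.6,.5,.4,.3,.2,.1])"
```

```text
r 0.0911 angle 0.733 F [-4.1  1.9 14. ]
0.6 tool x 0.15 z 0.28
0.5 tool x 0.29 z 0.44
0.4 tool x 0.42 z 0.61
0.3 tool x 0.54 z 0.8
0.2 tool x 0.63 z 0.99
0.1 tool x 0.7 z 1.2
```

Call:
{"op": "carry_out", "data": {"targets": "0.08 0 0.06 0 0 0 -0.4;0.07 0 0.07 0 0 0 -0.4;0.07 0 0.07 0 0 0 -0.4;0.07 0 0.08 0 0 0 -0.4;0.07 0 0.08 0 0 0 -0.4;0.07 0 0.09 0 0 0 -0.4;0.06 0 0.09 0 0 0 -0.4;0 0 0 0 0 0 -0.4", "newtons": 40}}

```text
time: 27.22
ee_pos: [0.5933, -0.1323, 0.2418]
tcp_rot: [-180.0, 0.2, 169.2]
wrist_force: [-5.3, 2.6, 5.7]
opening: 0.035
grasp_force: 53.1
```

```bash
python3 -c "
from h import *
clip([.3,.2,.1])"
```

```text
r 0.0898 angle 0.382 F [-5.3  2.6  5.7]
0.3 tool x 0.02 z 0.2
0.2 tool x 0.12 z 0.39
0.1 tool x 0.19 z 0.6
```

Call:
{"op": "carry_out", "data": {"targets": "0.04 0 0.07 0 0 0 -0.4;0.04 0 0.08 0 0 0 -0.4;0.04 0 0.08 0 0 0 -0.4;0.03 0 0.08 0 0 0 -0.4;0.03 0 0.08 0 0 0 -0.4;0.02 0 0.05 0 0 0 -0.4;0 0 0 0 0 0 -0.4;0 0 0 0 0 0 -0.4"}}

```text
time: 27.88
ee_pos: [0.5857, -0.1308, 0.2238]
tcp_rot: [180.0, 0.1, 169.2]
wrist_force: [-5.3, 3.0, 3.5]
opening: 0.035
grasp_force: 54.0
```

Call:
{"op": "carry_out", "data": {"targets": "0.01 0 0.05 0 0 0 -0.4;0 0 0.03 0 0 0 -0.4;0 0 0.02 0 0 0 -0.4;0 0 0 0 0 0 -0.4;0 0 0 0 0 0 -0.4;0 0 0 0 0 0 -0.4;0 0 0 0 0 0 -0.4;0 0 0 0 0 0 -0.4"}}

```text
time: 28.55
ee_pos: [0.5848, -0.1306, 0.2196]
tcp_rot: [180.0, 0.0, 169.2]
wrist_force: [-9.3, 3.4, 3.9]
opening: 0.0347
grasp_force: 54.2
```

```bash
python3 -c "
from h import *
clip([.2,.1])"
```

```text
r 0.0882 angle 0.115 F [-9.3  3.4  3.9]
0.2 tool x -0.1 z -0.16
0.1 tool x -0.03 z 0.04
```

Call:
{"op": "carry_out", "data": {"targets": "0 0 0.03 0 0 0 -0.4;0 0 0.02 0 0 0 -0.4;0 0 0 0 0 0 -0.4;0 0 0 0 0 0 -0.4;0 0 0 0 0 0 -0.4;0 0 0 0 0 0 -0.4;0 0 0 0 0 0 -0.4;0 0 0 0 0 0 -0.4"}}

```text
time: 29.22
ee_pos: [0.5845, -0.1306, 0.2175]
tcp_rot: [180.0, -0.0, 169.2]
wrist_force: [-12.0, 4.1, 5.2]
opening: 0.0347
grasp_force: 54.3
```

Call:
{"op": "carry_out", "data": {"targets": "0 0 0.03 0 0 0 -0.4;0 0 0 0 0 0 -0.4;0 0 0 0 0 0 -0.4;0 0 0 0 0 0 -0.4;0 0 0 0 0 0 -0.4;0 0 0 0 0 0 -0.4;0 0 0 0 0 0 -0.4;0 0 0 0 0 0 -0.4"}}

```text
time: 29.88
ee_pos: [0.5845, -0.1305, 0.2162]
tcp_rot: [180.0, -0.1, 169.2]
wrist_force: [-12.6, 4.3, 4.6]
opening: 0.0349
grasp_force: 54.4
```

Call:
{"op": "carry_out", "data": {"targets": "0.03 0 0.03 0 0 0 -0.4;0 0 0.02 0 0 0 -0.4;0 0 0 0 0 0 -0.4;0 0 0 0 0 0 -0.4;0 0 0 0 0 0 -0.4;0 0 0 0 0 0 -0.4;0 0 0 0 0 0 -0.4;0 0 0 0 0 0 -0.4"}}

```text
time: 30.55
ee_pos: [0.5837, -0.1304, 0.2144]
tcp_rot: [180.0, 0.0, 169.2]
wrist_force: [-9.0, 2.5, 3.7]
opening: 0.0347
grasp_force: 54.3
```

Call:
{"op": "carry_out", "data": {"targets": "0.02 0 0.03 0 0 0 -0.4;0 0 0.02 0 0 0 -0.4;0 0 0 0 0 0 -0.4;0 0 0 0 0 0 -0.4;0 0 0 0 0 0 -0.4;0 0 0 0 0 0 -0.4;0 0 0 0 0 0 -0.4;0 0 0 0 0 0 -0.4"}}

```text
time: 31.22
ee_pos: [0.5833, -0.1303, 0.214]
tcp_rot: [180.0, 0.2, 169.2]
wrist_force: [-10.8, 4.0, 12.7]
opening: 0.0348
grasp_force: 55.1
```

```bash
python3 - <<'E'
from h import *
clip([.1])
c=get_calibration("wrist"); im=camera("wrist"); cv2.imwrite("pics/w9.png",im[:,:,::-1])
g=cv2.cvtColor(im,cv2.COLOR_RGB2GRAY)
for a in(0,.05,.1,.15):
    t=a+.1917; print(a,[proj(c,hold(.055-.0866*np.cos(t),y,.038+.0866*np.sin(t))).round(1) for y in(-.018,0,.018)])
for u in (300,312,330,340): print(u,g[280:350:2,u].tolist())
print("row320",g[320,265:380:3].tolist())
E
```

```text
r 0.0882 angle 0.048 F [-10.8   4.   12.7]
0.1 tool x -0.07 z -0.1
0 [array([278.1, 318.1]), array([321., 318.]), array([364. , 317.9])]
0.05 [array([277. , 325.5]), array([321. , 325.4]), array([365.1, 325.3])]
0.1 [array([275.8, 333.6]), array([321. , 333.5]), array([366.3, 333.4])]
0.15 [array([274.6, 342.6]), array([321.1, 342.5]), array([367.5, 342.4])]
300 [118, 116, 115, 117, 116, 116, 117, 115, 115, 115, 115, 115, 126, 0, 121, 112, 112, 113, 92, 2, 8, 7, 11, 10, 12, 15, 18, 17, 24, 28, 26, 27, 28, 19, 17]
312 [106, 0, 104, 101, 101, 100, 101, 101, 117, 118, 39, 118, 111, 109, 110, 96, 100, 111, 89, 2, 6, 8, 10, 7, 13, 14, 17, 19, 23, 29, 31, 31, 31, 20, 15]
330 [242, 83, 200, 196, 197, 198, 203, 203, 180, 202, 172, 150, 232, 228, 231, 251, 113, 249, 116, 0, 6, 8, 10, 11, 12, 15, 16, 18, 21, 30, 36, 37, 36, 22, 15]
340 [200, 196, 196, 196, 196, 196, 195, 196, 195, 204, 207, 209, 213, 25, 245, 232, 231, 235, 132, 0, 7, 7, 9, 10, 11, 13, 16, 18, 22, 28, 36, 40, 37, 26, 16]
row320 [58, 22, 8, 14, 6, 8, 6, 7, 8, 8, 6, 6, 7, 6, 5, 8, 6, 7, 8, 7, 6, 8, 6, 8, 6, 7, 7, 5, 5, 6, 6, 6, 7, 6, 6, 7, 3, 59, 57]
```

The upward force rose to 12.7 N. The bar's dark band runs over rows 317–350, centre about 333.5, which matches clip angle 0.1, so it is resting on the plate. Now I'll release and retreat.

Call:
{"op": "carry_out", "data": {"targets": "0 0 -0.02 0 0 0 -0.4;0 0 0 0 0 0 -0.1;0 0 0 0 0 0 0.1;0 0 0 0 0 0 0.3;0 0 0 0 0 0 0.4;0 0 0 0 0 0 0.4;0 0 0 0 0 0 0.4;0 0 0 0 0 0 0.4"}}

```text
time: 31.93
ee_pos: [0.5836, -0.1304, 0.2114]
tcp_rot: [-180.0, -0.0, 169.2]
wrist_force: [0.2, 0.2, -0.5]
opening: 0.0602
grasp_force: 0.0
```

Call:
{"op": "carry_out", "data": {"targets": "0 0 -0.1 0 0 0 0.4;0 0 -0.3 0 0 0 0.4;0 0 -0.5 0 0 0 0.4;0 0 -0.5 0 0 0 0.4;0.2 0 -0.5 0 0 0 0.4;0.3 0 -0.4 0 0 0 0.4;0.3 0 -0.2 0 0 0 0.4;0.1 0 0 0 0 0 0.4"}}

```text
time: 32.6
ee_pos: [0.5476, -0.1235, 0.3151]
tcp_rot: [-180.0, 0.2, 169.2]
wrist_force: [0.2, 0.3, -0.4]
opening: 0.06
grasp_force: 0.0
```

```bash
python3 - <<'E'
from h import *
clip([])
c=get_calibration("wrist"); im=camera("wrist"); cv2.imwrite("pics/w10.png",im[:,:,::-1])
g=cv2.cvtColor(im,cv2.COLOR_RGB2GRAY)
e=proj(c,hold(-.073,0,.022)); print("rear edge exp",e, "px/mm",(proj(c,hold(-.083,0,.022))-e)[1]/10)
u,v=e.round().astype(int); print(v-12,g[v-12:v+13,u-20:u+21].mean(1).round().astype(int).tolist())
for a in(0,.1):
    t=a+.1917; b=proj(c,hold(.055-.0866*np.cos(t),0,.038+.0866*np.sin(t))); print(a,b.round(1))
v=int(b[1]); print(v-25,g[v-25:v+26,u-25:u+26].mean(1).round().astype(int).tolist())
E
```

```text
r 0.1726 angle 0.594 F [ 0.2  0.3 -0.4]
rear edge exp [320.95392314 221.582949  ] px/mm -1.2564571102027002
210 [164, 166, 160, 136, 98, 90, 92, 88, 86, 59, 35, 21, 175, 180, 176, 175, 175, 175, 175, 175, 178, 165, 126, 147, 154]
0 [321.1 290.1]
0.1 [321.1 298. ]
273 [135, 137, 135, 135, 136, 132, 131, 131, 139, 117, 117, 123, 124, 120, 122, 132, 17, 3, 4, 5, 6, 8, 9, 11, 13, 14, 18, 22, 24, 25, 28, 22, 16, 9, 24, 132, 125, 122, 121, 122, 122, 122, 121, 119, 131, 132, 157, 163, 162, 162, 158]
```

The plate's rear edge is where it should be when home (row 222, expected 221.6). The bar is centred at row 298, which is a clip angle of 0.1. I'll hand the job in.

```bash
python3 -c "
from workcell import bot
print(bot.job_done())"
```

```text
the job is handed in; nothing more can be done
None
```

The notched plate is in the holder, fully home against the end stop by force and by camera, with the clip lowered onto it under hold; the job was handed in at about 33 s of the 72 s, and no verdict came back.

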